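# Load a ring holder into the engraver's spring column

## Robot

A 6-joint arm with a two-finger parallel gripper is mounted at the origin on the work surface. World frame = base frame: x ahead of the robot, y to its left, z up, the work surface at z = 0. Lengths are in m, angles in rad, forces in N, time in s.
With the tool pointing down it reaches from about 0.35 to 0.975 m from the base axis. Payload 4.9 kg.
Tool frame: the origin (TCP) lies between the finger pads; the fingertips stand 25 mm ahead of it and the grasp point (between the pads) lies 6 mm ahead of it; z points along the fingers, y is the line along which they close (so a half turn about z gives the same grasp; the last joint's range is limited). The gripper opens to 85 mm and grips with 20 to 120 N. Pads are 22 mm wide; open, the fingers measure 114 mm over their backs; the gripper's body (76 mm by 85 mm) begins 54 mm behind the grasp point. The pads swing forward as they close: fully open they stand 13 mm farther back than shut.
Start: joints at [1.117, 0.053, 1.613, -0, 1.476, -0.119], TCP at [0.205, 0.59, 0.256] pointing down, gripper open.
Joint ranges: [-3.01, 3.01], [-1.01, 2.22], [0.06, 2.58], [-1.02, 4.17], [0.09, 2.62], [-3.14, 3.14]. Speed limits (rad/s): [2.57, 2.57, 3.14, 3.14, 3.14, 3.14].

## Interface

Orientations are given as a unit quaternion [w, x, y, z].
In Python, from plant import manip gives the robot as it stands.
- The arm moves only by the shell command python3 -m inch 'ROWS'. ROWS is JSON, a list of rows, each a list of 3 entries, a list of its own where there are three numbers: the shift along the tool's x, y, z in m, then the turn, a rotation vector about the tool's x, y, z in rad, then the opening, from 0 (shut) to 1 (fully open). A call has 1 to 8 rows; each row shifts and turns the commanded pose from where the row before left it, along the tool's axes as they then stand; what a row does not reach is not made up. A row lasts 1/10 s, in which the tool goes at most 50 mm and 8.59 degrees, less where a joint would pass 70% of its speed; a pose out of reach is approached as far as the arm can. A call with a gripper value outside its range is refused whole. The fingers move at their own pace and stop on an object; the grip force is fixed at half the most. Time passes only in rows, so rows that do not move let the fingers close. It gives the time, the measured TCP pose, the force, the opening and the grip force at its end, in the units of the state.
- manip.state(): the state, without advancing time (a new reading comes with each control period).
- manip.grab_frame(name): name is "side" or "top" or "wrist"; returns (picture, depth): 400x640x3 uint8, red, green, blue; 400x640 float32, m along the optical axis (not along the pixel's ray), 0 where there is no reading.
- manip.camera_params(name): a dict with "camera_matrix" (3x3 intrinsics, pixels), "rvec" (rotation vector, rad) and "tvec" (3), from world to camera coordinates, as OpenCV has them. Camera axes: x right, y down, z forward; pixel columns grow to the right and rows downward; lengths in m; the calibration is good to about 2 mm. A picture is of the moment at which its call begins: read the wrist's pose just before it. camera_params takes no time and is no camera call; for the wrist camera it gives the pose at the moment of the call.
- manip.job_done(): hands the job in; it is judged then, once.
Trained networks look in the newest picture that a camera, given by its name, has taken for a name from the list of things; names that differ only in an ending like _2 or _b are one class to them, and where a whole thing is asked for, a point or a joint stands for the part that bears it (a point fixed in the world has none). Each returns a list of dicts, best first, with "score" (0 to 1); they miss things now and then, are a little off and sometimes report something else, mostly with a low value. They report only what shows in the picture. A call takes as long as a camera call.
- manip.look_for(camera, label): "point" ([x, y, z] in m, in world coordinates, good to about 4 mm: the middle of the surface that is visible of it).
The state is a dict: "time": time; "joint_pos": joint angles; "joint_vel": joint speeds; "joint_efforts": joint torques, N m; "tool_pos": TCP position; "tool_rot": TCP orientation; "contact_force": force on the tool from outside, world axes, zero at the start; "ft_torque": the same for the moment, N m; "gripper_width": opening from 0.0 (shut) to 1.0 (fully open); "grasp_force": force on a finger pad.
Only numpy, scipy, OpenCV 4.12 (cv2) and the standard library are available. Lean on these libraries where they do the work, as an engineer would, in place of code of your own. Each camera call takes 0.05 s, during which the arm holds its last target. There are 200 camera calls.

## Task

Of the three metal ring holders standing on the jeweller's bench, take the middle-sized one, whose round foot fits the bore of the loading column, put it foot first into the column's funnel and push it straight down against the spring until the two side catches snap over its foot, then let go so that it stays down, upright. Leave the wide-footed and the small-footed holder standing where they are.

Things in the scene. Friction and masses are not known exactly. Their poses are not given: they have to be found in the camera images.
- holder: The middle-sized ring holder, plain aluminium, 0.16 kg: a round foot 57 mm in diameter and 10 mm thick with a round stem 26 mm in diameter rising 75 mm from its centre (85 mm high in all). Stands upright on the bench; origin at the centre of the foot's underside, z up along the stem.
- column: Loading column fixed to the bench: upright 81 mm tube on a 130 mm square plate, steel funnel on top. Origin: centre of the underside, on the axis, z up. Funnel rim at 128 mm, 92 mm wide inside (102 outside), down to the 69 mm bore at 112 mm. At +y and -y slick bevelled spring catches stick 14 mm into the bore from 111 to 90 mm; they snap over the foot once the holder's origin is below 80 mm.
- wide_holder: Bystander: a ring holder with the same stem and height but a wide round foot, 96 mm in diameter, which does not fit the funnel. Origin at the centre of the foot's underside, z up.
- small_holder: Bystander: a ring holder with the same stem and height but a small round foot, 38 mm in diameter, which the catches cannot hold. Origin at the centre of the foot's underside, z up.
- plate (a joint): The column's spring plate, 38 mm across: 0 = up, its top 101 mm above the column's origin; grows as it is pushed down, to a stop at 0.027 m. Its push rises from 5 to 17 N; the catches add a few N on the way, so 15 to 20 N suffice. The latch closes at 0.021; push to about 0.025 (holder's origin at 76 mm) to be sure. Latched, the stem's top is 37 mm above the funnel's rim.

How it is judged:
By the outcome, as a careful person would: the job done as asked, in the order asked, and still so for the second after the job is handed in, with the robot touching nothing.
It also fails if it takes over 38 s, if anything falls off the work surface, if the arm or the gripper's body presses on something with over 40 N, if the wrist force passes 120 N, or if a joint passes its speed limit or range.

## Working session

There is one attempt and no reset: what is moved stays moved. The work goes in short steps, Python scripts to look and compute and a shell command to move; the robot and the scene stay as the last step left them, time stands still between calls to the robot, and variables do not carry over. Pictures are saved under pics/ and viewed, at most 10 in all, crops included, and the job is handed in when it is done.

```bash
mkdir -p pics; cat > h.py <<'E'
import numpy as np, cv2
from plant import manip
def cloud(cam):
    p=manip.camera_params(cam); img,d=manip.grab_frame(cam)
    K=np.array(p["camera_matrix"]);R=cv2.Rodrigues(np.array(p["rvec"],float))[0];t=np.array(p["tvec"],float).ravel()
    v,u=np.mgrid[:400,:640]
    P=np.stack([(u-K[0,2])/K[0,0]*d,(v-K[1,2])/K[1,1]*d,d],-1)
    W=(P-t)@R; W[d<=0]=np.nan
    return img,W
def proj(cam,X):
    p=manip.camera_params(cam)
    return cv2.projectPoints(np.array([X],float),np.array(p["rvec"],float),np.array(p["tvec"],float),np.array(p["camera_matrix"]),None)[0].ravel().round()
E
python3 - <<'E'
from h import *
s=manip.state();print(s["time"],s["tool_pos"],s["tool_rot"],s["contact_force"])
ims=[]
for c in ["top","side"]:
    img,W=cloud(c);np.save(f"{c}.npy",W);ims.append(img)
    for l in ["holder","column","wide_holder","small_holder"]:
        for r in manip.look_for(c,l)[:2]: print(c,l,round(r["score"],2),np.round(r["point"],3),proj(c,r["point"]))
m=np.vstack(ims); cv2.imwrite("pics/a.png",cv2.resize(m,(480,600),interpolation=cv2.INTER_AREA)[:,:,::-1])
E
```

```text
0.0 [0.20510198 0.58976109 0.25502353] [-2.83266419e-04  1.66605629e-01  9.86023044e-01 -1.02002928e-03] [-0.58148538 -0.03570239 -0.4580146 ]
top holder 0.96 [ 0.628 -0.06   0.01 ] [334. 161.]
top column 0.95 [0.587 0.188 0.085] [201. 170.]
top wide_holder 0.57 [ 0.452 -0.065  0.007] [336. 249.]
top small_holder 0.8 [ 0.52  -0.257  0.056] [440. 213.]
side holder 0.64 [ 0.634 -0.049  0.019] [295. 187.]
side holder 0.55 [0.585 0.212 0.064] [260. 274.]
side column 0.86 [0.585 0.214 0.061] [260. 276.]
side wide_holder 0.64 [ 0.451 -0.057  0.009] [375. 211.]
side small_holder 0.81 [ 0.516 -0.256  0.045] [377. 135.]
```

View pics/a.png

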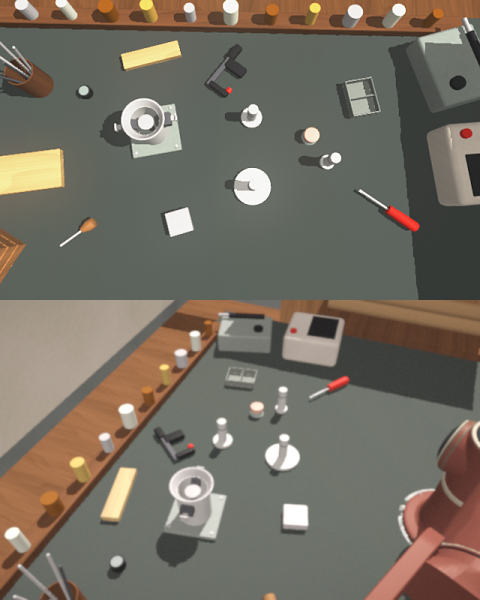

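The top picture shows the holder at full-size (336,156), the wide one at (336,248), the small one at (440,213) and the column's funnel at (190,160). The networks agree with this. Next I measure the stem and funnel axes from both clouds.

```bash
python3 - <<'E'
from h import *
for c in ["top","side"]:
    W=np.load(c+".npy").reshape(-1,3);W=W[np.isfinite(W[:,0])]
    def circ(Q):
        e,r,_=(lambda z:(z[0],z[1],0))(cv2.minEnclosingCircle(Q[:,:2].astype(np.float32)));return np.round(e,4),round(r,4)
    for n,g in [("holder",(.63,-.055)),("wide",(.452,-.06)),("small",(.518,-.256))]:
        Q=W[np.hypot(W[:,0]-g[0],W[:,1]-g[1])<.045]
        zt=np.percentile(Q[Q[:,2]>.03][:,2],97); T=Q[Q[:,2]>zt-.006]; F=Q[(Q[:,2]>.005)&(Q[:,2]<.014)]
        print(c,n,"ztop",zt.round(4),"top",circ(T),"foot",circ(F))
    Q=W[np.hypot(W[:,0]-.587,W[:,1]-.2)<.12]
    zt=np.percentile(Q[Q[:,2]>.09][:,2],97); T=Q[(Q[:,2]>zt-.005)&(Q[:,2]<zt+.01)]
    # axis by circle LSQ fit of rim
    A=np.c_[2*T[:,:2],np.ones(len(T))];x=np.linalg.lstsq(A,(T[:,:2]**2).sum(1),rcond=None)[0]
    print(c,"rim z",zt.round(4),"enc",circ(T),"fit",x[:2].round(4),np.sqrt(x[2]+x[0]**2+x[1]**2).round(4),len(T))
    B=Q[(Q[:,2]>.004)&(Q[:,2]<.02)]; print("plate",cv2.minAreaRect(B[:,:2].astype(np.float32)))
E
```

```text
top holder ztop 0.0869 top (array([ 0.6381, -0.0612]), 0.0128) foot (array([ 0.6362, -0.0564]), 0.0339)
top wide ztop 0.087 top (array([ 0.4527, -0.0657]), 0.0129) foot (array([ 0.452 , -0.0601]), 0.045)
top small ztop 0.0868 top (array([ 0.5205, -0.2632]), 0.0129) foot (array([ 0.5111, -0.2642]), 0.0281)
top rim z 0.1287 enc (array([0.597 , 0.1987]), 0.0509) fit [0.5962 0.1982] 0.047 596
plate ((0.5738674402236938, 0.19190850853919983), (0.215420201420784, 0.1938118040561676), 89.33250427246094)
side holder ztop 0.0869 top (array([ 0.6376, -0.0615]), 0.0138) foot (array([ 0.637 , -0.0612]), 0.0295)
side wide ztop 0.0865 top (array([ 0.4505, -0.0651]), 0.0147) foot (array([ 0.4518, -0.0601]), 0.0449)
side small ztop 0.0871 top (array([ 0.5192, -0.2632]), 0.0149) foot (array([ 0.5158, -0.2605]), 0.0219)
side rim z 0.1288 enc (array([0.5964, 0.1979]), 0.0511) fit [0.5949 0.1987] 0.0472 516
plate ((0.5826313495635986, 0.21823269128799438), (0.16412091255187988, 0.19481627643108368), 32.98503112792969)
```

Both views agree: the holder's stem is at (0.638, -0.061) with its top at 0.086, and the funnel axis is at (0.596, 0.198) with its rim at 0.1285. Moving above the holder.

```bash
python3 -m inch '[[[-0.038,-0.029,0],[0,0,0],1],[[-0.038,-0.029,0],[0,0,0],1],[[-0.038,-0.029,0],[0,0,0],1],[[-0.038,-0.029,0],[0,0,0],1],[[-0.038,-0.029,0],[0,0,0],1],[[-0.038,-0.029,0],[0,0,0],1],[[-0.038,-0.029,0],[0,0,0],1],[[-0.038,-0.029,0],[0,0,0],1]]'
python3 -m inch '[[[-0.038,-0.029,0],[0,0,0],1],[[-0.038,-0.029,0],[0,0,0],1],[[-0.038,-0.029,0],[0,0,0],1],[[-0.038,-0.029,0],[0,0,0],1],[[-0.038,-0.029,0],[0,0,0],1],[[-0.038,-0.029,0],[0,0,0],1],[[-0.038,-0.029,0],[0,0,0],1],[[0,0,0],[0,0,0],1]]'
cat >> h.py <<'E'
from scipy.spatial.transform import Rotation as Ro
def delta(target):
    s=manip.state();q=s["tool_rot"];R=Ro.from_quat([q[1],q[2],q[3],q[0]]).as_matrix()
    print("t",round(s["time"],2),"tcp",np.round(s["tool_pos"],4),"w",round(float(s["gripper_width"]),3),"F",np.round(s["contact_force"],1),"grip",np.round(s["grasp_force"],1),"zax",R[:,2].round(4))
    print("tool delta",(R.T@(np.array(target)-s["tool_pos"])).round(4))
E
python3 - <<'E'
from h import *
delta([.638,-.0613,.15])
img,W=cloud("wrist");cv2.imwrite("pics/b.png",img[:,:,::-1])
Q=W[np.isfinite(W[...,0])];T=Q[(Q[:,2]>.075)&(Q[:,2]<.1)&(np.hypot(Q[:,0]-.638,Q[:,1]+.061)<.04)]
print(len(T),T[:,2].max() if len(T) else 0, cv2.minEnclosingCircle(T[T[:,2]>.081][:,:2].astype(np.float32)) if len(T) else 0)
E
```

```text
time: 1.3
tool_pos: [0.417, 0.2696, 0.2567]
tool_rot: [0.0, 0.167, 0.986, 0.0]
contact_force: [0.7, -0.3, 1.0]
gripper_width: 0.998
grasp_force: 0.0
time: 2.1
tool_pos: [0.6028, -0.0125, 0.256]
tool_rot: [0.0, 0.169, 0.986, -0.001]
contact_force: [-2.0, 0.5, -0.3]
gripper_width: 1.002
grasp_force: 0.0
t 2.1 tcp [ 0.6028 -0.0125  0.256 ] w 1.002 F [-2.   0.5 -0.3] grip 0.0 zax [ 4.0e-04 -1.5e-03 -1.0e+00]
tool delta [-0.0494 -0.0341  0.1061]
687 0.08629059944650021 ((0.639485776424408, -0.0605393648147583), 0.013053199276328087)
```

View pics/b.png

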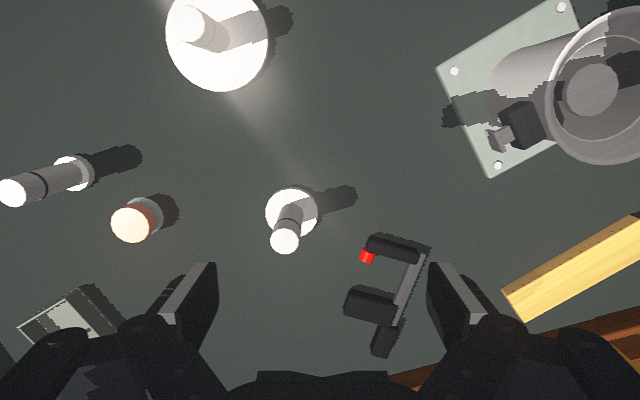

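The wrist view shows the holder's stem top at (285,240), clear between the fingers. It measures (0.639, -0.0607), which agrees with the other views. Descending and gripping about 16 mm below the top.

```bash
python3 -m inch '[[[-0.025,-0.017,0],[0,0,0],1],[[-0.025,-0.017,0],[0,0,0],1],[[0,0,0.04],[0,0,0],1],[[0,0,0.03],[0,0,0],1],[[0,0,0],[0,0,0],1]]'
python3 - <<'E'
from h import *
delta([.6388,-.061,.076])
E
```

```text
time: 2.65
tool_pos: [0.6333, -0.0548, 0.1804]
tool_rot: [-0.005, 0.166, 0.986, 0.0]
contact_force: [-0.6, -0.1, -0.3]
gripper_width: 1.002
grasp_force: 0.0
t 2.65 tcp [ 0.6333 -0.0548  0.1804] w 1.002 F [-0.6 -0.1 -0.3] grip 0.0 zax [-0.0104  0.0024 -0.9999]
tool delta [-0.0084 -0.004   0.1043]
```

```bash
python3 -m inch '[[[-0.003,-0.001,0],[0,0,0],1],[[0,0,0],[0,0,0],1],[[0,0,0],[0,0,0],1]]'
python3 - <<'E'
from h import *
delta([.6388,-.061,.076])
E
```

```text
time: 2.95
tool_pos: [0.6407, -0.0582, 0.1893]
tool_rot: [0.002, 0.166, 0.986, -0.0]
contact_force: [0.3, 0.1, 0.5]
gripper_width: 0.998
grasp_force: 0.0
t 2.95 tcp [ 0.6407 -0.0582  0.1893] w 0.998 F [0.3 0.1 0.5] grip 0.0 zax [ 4.3e-03 -9.0e-04 -1.0e+00]
tool delta [ 0.0013 -0.0033  0.1133]
```

```bash
python3 -m inch '[[[0.001,-0.003,0.02],[0,0,0],1],[[0,0,0.025],[0,0,0],1],[[0,0,0.025],[0,0,0],1],[[0,0,0.02],[0,0,0],1],[[0,0,0.01],[0,0,0],1],[[0,0,0],[0,0,0],1],[[0,0,0],[0,0,0],1]]'
python3 - <<'E'
from h import *
delta([.6388,-.061,.076])
E
```

```text
time: 3.65
tool_pos: [0.6383, -0.061, 0.0879]
tool_rot: [0.001, 0.167, 0.986, -0.0]
contact_force: [0.6, 0.1, 0.2]
gripper_width: 0.999
grasp_force: 0.0
t 3.65 tcp [ 0.6383 -0.061   0.0879] w 0.999 F [0.6 0.1 0.2] grip 0.0 zax [ 2.2e-03 -5.0e-04 -1.0e+00]
tool delta [-0.0004  0.0001  0.0119]
```

```bash
python3 -m inch '[[[0,0,0.012],[0,0,0],1],[[0,0,0],[0,0,0],0.6],[[0,0,0],[0,0,0],0.3],[[0,0,0],[0,0,0],0],[[0,0,0],[0,0,0],0],[[0,0,0],[0,0,0],0],[[0,0,0],[0,0,0],0],[[0,0,0],[0,0,0],0]]'
python3 - <<'E'
from h import *
delta([.6388,-.061,.076])
E
```

```text
time: 4.45
tool_pos: [0.6378, -0.0608, 0.0748]
tool_rot: [0.001, 0.167, 0.986, 0.0]
contact_force: [0.3, 0.9, 2.9]
gripper_width: 0.285
grasp_force: 59.1
t 4.45 tcp [ 0.6378 -0.0608  0.0748] w 0.285 F [0.3 0.9 2.9] grip 59.1 zax [ 1.e-03 -1.e-04 -1.e+00]
tool delta [-0.001   0.0002 -0.0012]
```

Gripped. Lifting first, then over to the funnel.

```bash
python3 -m inch '[[[0,0,-0.02],[0,0,0],0],[[0,0,-0.035],[0,0,0],0],[[0,0,-0.035],[0,0,0],0],[[0,0,-0.035],[0,0,0],0],[[0,0,-0.035],[0,0,0],0],[[0,0,0],[0,0,0],0]]'
python3 -m inch '[[[0.014,0.026,0],[0,0,0],0],[[0.018,0.034,0],[0,0,0],0],[[0.02,0.037,0],[0,0,0],0],[[0.02,0.037,0],[0,0,0],0],[[0.02,0.037,0],[0,0,0],0],[[0.018,0.034,0],[0,0,0],0],[[0.014,0.026,0],[0,0,0],0],[[0,0,0],[0,0,0],0]]'
python3 -m inch '[[[0,0,0],[0,0,0],0],[[0,0,0],[0,0,0],0]]'
python3 - <<'E'
from h import *
delta([.596,.1985,.235])
a,Wa=cloud("wrist");b,Wb=cloud("side")
cv2.imwrite("pics/c.png",np.hstack([cv2.resize(a,(400,250)),cv2.resize(b[180:380,140:460],(400,250))])[:,:,::-1])
for n,W in [("wrist",Wa),("side",Wb)]:
    Q=W[np.isfinite(W[...,0])];T=Q[(abs(Q[:,2]-.1275)<.004)&(abs(np.hypot(Q[:,0]-.596,Q[:,1]-.1985)-.0485)<.012)]
    A=np.c_[2*T[:,:2],np.ones(len(T))];x=np.linalg.lstsq(A,(T[:,:2]**2).sum(1),rcond=None)[0]
    print(n,len(T),x[:2].round(4),cv2.minEnclosingCircle(T[:,:2].astype(np.float32)))
    F=Q[(Q[:,2]>.14)&(Q[:,2]<.18)&(np.hypot(Q[:,0]-.596,Q[:,1]-.1985)<.04)]
    if len(F)>20: print("foot zmin/max",np.percentile(F[:,2],[1,50,99]),cv2.minEnclosingCircle(F[:,:2].astype(np.float32)))
E
```

```text
time: 5.05
tool_pos: [0.64, -0.0614, 0.2409]
tool_rot: [0.005, 0.167, 0.986, -0.0]
contact_force: [1.1, -0.5, -0.6]
gripper_width: 0.289
grasp_force: 59.1
time: 5.85
tool_pos: [0.5943, 0.2012, 0.2319]
tool_rot: [-0.002, 0.164, 0.986, -0.0]
contact_force: [0.1, -0.4, -2.7]
gripper_width: 0.287
grasp_force: 59.3
time: 6.05
tool_pos: [0.5959, 0.1972, 0.233]
tool_rot: [-0.001, 0.167, 0.986, -0.001]
contact_force: [-0.3, -0.1, -2.5]
gripper_width: 0.284
grasp_force: 59.3
t 6.05 tcp [0.5959 0.1972 0.233 ] w 0.284 F [-0.3 -0.1 -2.5] grip 59.3 zax [-1.8e-03 -9.0e-04 -1.0e+00]
tool delta [ 0.0003  0.0013 -0.002 ]
wrist 3206 [0.5969 0.1994] ((0.5973834991455078, 0.19910828769207), 0.05050238221883774)
foot zmin/max [0.16002056 0.16754501 0.1784212 ] ((0.5975871682167053, 0.19707000255584717), 0.028631942346692085)
side 374 [0.5948 0.1988] ((0.5953893065452576, 0.1982777714729309), 0.05111364275217056)
foot zmin/max [0.15928039 0.16840962 0.17898515] ((0.596184253692627, 0.19653181731700897), 0.029118500649929047)
```

View pics/c.png

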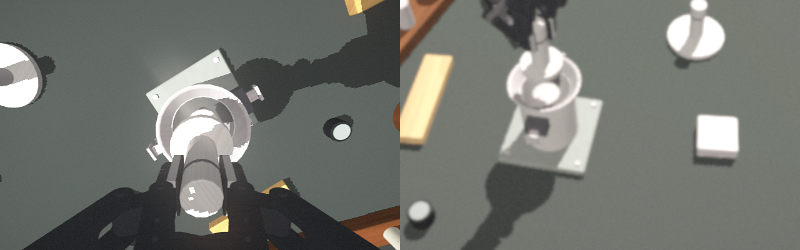

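The wrist picture shows the foot centred over the funnel, with the side catches at (155,152) and (255,95). The foot is about 2 mm short in y, so I correct that and descend into the funnel.

```bash
python3 -m inch '[[[0.001,0.002,0],[0,0,0],0],[[0,0,0.015],[0,0,0],0],[[0,0,0.015],[0,0,0],0],[[0,0,0.01],[0,0,0],0],[[0,0,0.006],[0,0,0],0],[[0,0,0],[0,0,0],0],[[0,0,0],[0,0,0],0]]'
python3 - <<'E'
from h import *
delta([.596,.1992,.151])
E
```

```text
time: 6.85
tool_pos: [0.596, 0.2003, 0.1883]
tool_rot: [0.0, 0.167, 0.986, 0.0]
contact_force: [-0.0, -0.1, -1.8]
gripper_width: 0.288
grasp_force: 59.3
t 6.85 tcp [0.596  0.2003 0.1883] w 0.288 F [-0.  -0.1 -1.8] grip 59.3 zax [ 1.e-04  0.e+00 -1.e+00]
tool delta [-0.0004 -0.0011  0.0373]
```

Foot at 0.113 m, no lateral force. Pushing on slowly.

```bash
python3 -m inch '[[[0,-0.001,0.006],[0,0,0],0],[[0,0,0.006],[0,0,0],0],[[0,0,0.006],[0,0,0],0],[[0,0,0],[0,0,0],0]]'; python3 -m inch '[[[0,0,0.005],[0,0,0],0],[[0,0,0.005],[0,0,0],0],[[0,0,0],[0,0,0],0]]'
python3 - <<'E'
from h import *
delta([.596,.1992,.151])
E
```

```text
time: 7.25
tool_pos: [0.5964, 0.1995, 0.172]
tool_rot: [0.001, 0.167, 0.986, 0.0]
contact_force: [-2.0, -1.0, 6.8]
gripper_width: 0.288
grasp_force: 60.4
time: 7.55
tool_pos: [0.5971, 0.1997, 0.1629]
tool_rot: [0.002, 0.167, 0.986, 0.001]
contact_force: [-1.1, 0.5, 8.0]
gripper_width: 0.285
grasp_force: 60.3
t 7.55 tcp [0.5971 0.1997 0.1629] w 0.285 F [-1.1  0.5  8. ] grip 60.3 zax [ 4.5e-03  8.0e-04 -1.0e+00]
tool delta [ 0.001  -0.0009  0.0119]
```

```bash
python3 -m inch '[[[0,0,0.004],[0,0,0],0],[[0,0,0.004],[0,0,0],0],[[0,0,0.004],[0,0,0],0],[[0,0,0],[0,0,0],0],[[0,0,0],[0,0,0],0]]'
python3 - <<'E'
from h import *
delta([.596,.1992,.150])
a,W=cloud("side");cv2.imwrite("pics/d.png",cv2.resize(a[200:360,180:340],(480,480))[:,:,::-1])
Q=W[np.isfinite(W[...,0])];T=Q[(Q[:,2]>.14)&(Q[:,2]<.18)&(np.hypot(Q[:,0]-.596,Q[:,1]-.1985)<.013)]
print(len(T),np.percentile(T[:,2],[50,95,99]) if len(T) else 0)
E
```

```text
time: 8.05
tool_pos: [0.5974, 0.1997, 0.1528]
tool_rot: [0.002, 0.167, 0.986, 0.001]
contact_force: [-4.0, -1.0, 14.3]
gripper_width: 0.29
grasp_force: 60.9
t 8.05 tcp [0.5974 0.1997 0.1528] w 0.29 F [-4.  -1.  14.3] grip 60.9 zax [ 4.6e-03  6.0e-04 -1.0e+00]
tool delta [ 0.0012 -0.0009  0.0028]
151 [0.16145549 0.16516624 0.16642425]
```

View pics/d.png

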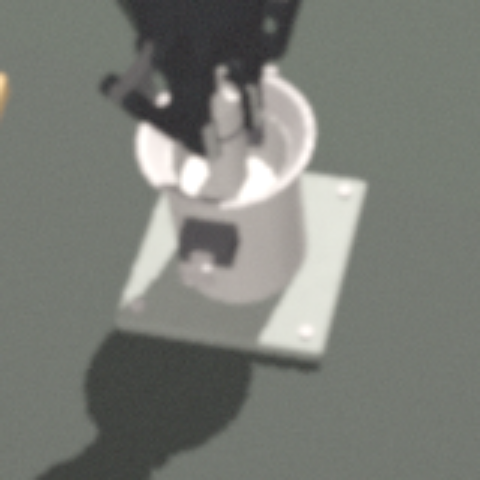

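The stem is down inside the funnel and upright, with its origin near 78 mm. I push about 2.5 mm more, ease off, then open partway so the fingers clear the funnel.

```bash
python3 -m inch '[[[0,-0.001,0.003],[0,0,0],0],[[0,0,0],[0,0,0],0],[[0,0,0],[0,0,0],0]]'; python3 -m inch '[[[0,0,-0.003],[0,0,0],0],[[0,0,0],[0,0,0],0],[[0,0,0],[0,0,0],0]]'
```

```text
time: 8.4
tool_pos: [0.5974, 0.1995, 0.1504]
tool_rot: [0.003, 0.167, 0.986, 0.002]
contact_force: [-3.7, 2.1, 14.7]
gripper_width: 0.292
grasp_force: 61.1
time: 8.7
tool_pos: [0.5973, 0.1995, 0.1532]
tool_rot: [0.003, 0.167, 0.986, 0.002]
contact_force: [-3.0, 1.2, 12.1]
gripper_width: 0.285
grasp_force: 61.0
```

```bash
python3 -m inch '[[[0,0,0],[0,0,0],0.35],[[0,0,0],[0,0,0],0.5],[[0,0,0],[0,0,0],0.55],[[0,0,0],[0,0,0],0.55]]'; python3 -m inch '[[[0,0,-0.01],[0,0,0],0.55],[[0,0,-0.025],[0,0,0],0.55],[[0,0,-0.035],[0,0,0],0.55],[[0,0,-0.035],[0,0,0],0.55],[[0,0,-0.035],[0,0,0],0.55],[[0,0,0],[0,0,0],0.55],[[0,0,0],[0,0,0],0.55]]'
python3 - <<'E'
from h import *
delta([.596,.1992,.150])
a,W=cloud("side");b,Wb=cloud("wrist");cv2.imwrite("pics/e.png",np.hstack([cv2.resize(a[200:360,180:340],(400,400)),cv2.resize(b[:,120:520],(400,400))])[:,:,::-1])
for W in (W,Wb):
    Q=W[np.isfinite(W[...,0])];T=Q[(Q[:,2]>.14)&(Q[:,2]<.2)&(np.hypot(Q[:,0]-.596,Q[:,1]-.1985)<.03)]
    if len(T): z=np.percentile(T[:,2],97); print(len(T),z,cv2.minEnclosingCircle(T[T[:,2]>z-.005][:,:2].astype(np.float32)))
E
```

```text
time: 9.1
tool_pos: [0.5949, 0.1983, 0.1476]
tool_rot: [-0.001, 0.167, 0.986, -0.0]
contact_force: [0.4, -0.4, 0.2]
gripper_width: 0.553
grasp_force: 0.0
time: 9.8
tool_pos: [0.5958, 0.1985, 0.2902]
tool_rot: [0.001, 0.167, 0.986, 0.001]
contact_force: [-0.5, 0.1, -0.6]
gripper_width: 0.55
grasp_force: 0.0
t 9.8 tcp [0.5958 0.1985 0.2902] w 0.55 F [-0.5  0.1 -0.6] grip 0.0 zax [ 3.e-03  6.e-04 -1.e+00]
tool delta [0.0004 0.0005 0.1402]
276 0.16676447408961081 ((0.5965438485145569, 0.19905579090118408), 0.014159157872200012)
1216 0.16543285706254318 ((0.5992907285690308, 0.19980159401893616), 0.012985039502382278)
```

View pics/e.png

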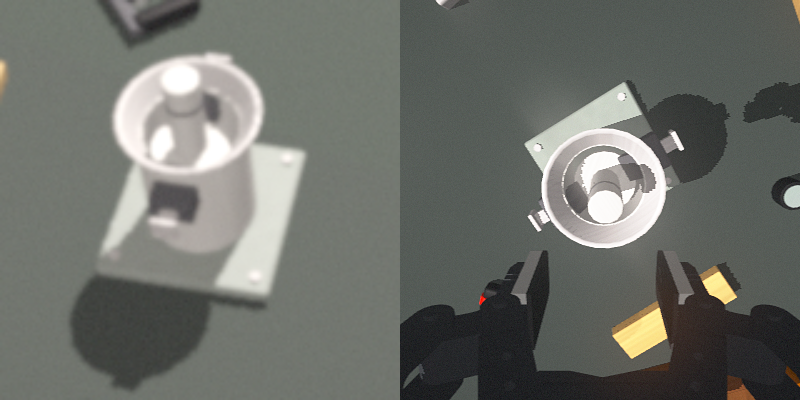

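The stem top sits at about 0.166 m, 37 mm above the rim, upright and on the axis. Both catches are in over the foot (the wrist part of the picture shows them at (540,215) and (675,140)), and the gripper is clear.

```bash
python3 -c "
from plant import manip
print(manip.job_done())"
```

```text
the job is handed in; nothing more can be done
None
```

The middle-sized holder is latched upright in the column, the other two holders were not touched, and the job was handed in about 10 s into the 38 s allowed.

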